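# Hang the wire gauge back on its keyhole stud

### The arm

A 6-joint arm with a two-finger parallel gripper is mounted at the origin on a cart in front of the work surface, level with it; the furniture and walls round the work are solid. World frame = base frame: x ahead of the robot, y to its left, z up, the work surface at z = 0. Lengths are in m, angles in degrees, forces in N, time in s.
With the tool pointing down it reaches from about 0.35 to 0.875 m from the base axis. Payload 15.5 kg.
Tool frame: the origin (TCP) lies between the finger pads; the fingertips stand 14 mm ahead of it and the grasp point (between the pads) lies 5 mm behind it; z points along the fingers, y is the line along which they close (so a half turn about z gives the same grasp; the last joint's range is limited). The gripper opens to 85 mm and grips with 20 to 120 N. Pads are 22 mm wide; open, the fingers measure 114 mm over their backs; the gripper's body (76 mm by 85 mm) begins 54 mm behind the grasp point. The pads swing forward as they close: fully open they stand 13 mm farther back than shut.
Start: joints at [68.153, 28.281, 77.091, -0, 74.628, -5.472], TCP at [0.176, 0.6, 0.245] pointing down, gripper open.
Joint ranges: [-166.48, 166.48], [-47.26, 123.95], [12.59, 153.08], [-70.14, 250.14], [6.76, 159.57], [-176.63, 176.63]. Speed limits (degrees/s): [108.29, 108.29, 147.25, 172.46, 172.46, 172.46].

### API

Orientations are given as a 3x3 rotation matrix whose columns are the frame's x, y, z axes.
In Python, from workcell import arm gives the robot as it stands.
- The arm moves only by the tool drive_tool, never from a script. Its argument "series" is a list of rows, each a list of 3 entries, a list of its own where there are three numbers: the shift along the tool's x, y, z in m, then the turn, a rotation vector about the tool's x, y, z in rad, then the opening, from 0 (shut) to 1 (fully open). A call has 1 to 12 rows; each row is the pose to reach, as a shift and turn from the pose commanded when the call began, along the tool's axes at that moment; what a row does not reach only later rows make up. A row lasts 1/10 s, in which the tool goes at most 50 mm and 8.59 degrees, less where a joint would pass 70% of its speed; a pose out of reach is approached as far as the arm can. A call with a gripper value outside its range is refused whole. The fingers move at their own pace and stop on an object; the grip force is fixed at half the most. Time passes only in rows, so rows that repeat a pose let the fingers close. It gives the time, the measured TCP pose, the force, the opening and the grip force at its end, in the units of the state.
- arm.get_state(): the state, without advancing time (a new reading comes with each control period).
- arm.snapshot(name): name is "scene" or "side" or "wrist"; returns a dict with "frame" (400x640x3 uint8, red, green, blue), "camera_matrix" (3x3 intrinsics, pixels), "origin" and "rotation" of the camera in the world. Camera axes: x right, y down, z forward; pixel columns grow to the right and rows downward; lengths in m; the calibration is good to about 2 mm. A picture is of the moment at which its call begins. There is no depth.
- arm.job_done(): hands the job in; it is judged then, once.
The state is a dict: "time_s": time; "qpos": joint angles; "joint_velocities": joint speeds; "tau": joint torques, N m; "eef_pos": TCP position; "ee_rot": TCP orientation; "contact_force": force on the tool from outside, world axes, zero at the start; "moment": the same for the moment, N m; "grip_width": finger opening in m; "gripper_force": force on a finger pad.
Only numpy, scipy, OpenCV 4.12 (cv2) and the standard library are available. Lean on these libraries where they do the work, as an engineer would, in place of code of your own. Each camera call takes 0.05 s, during which the arm holds its last target. There are 200 camera calls.

### The job

Take the notched wire gauge out of the slotted wooden block and hang it by its keyhole on the headed stud of the hook stand, its marked face outward (away from the post): feel for the stud with light pressure, pass the round opening over the head, then lower the gauge gently until the stud carries it at the top of the narrow slot before you let go. Leave it hanging plumb and still, and do not disturb the other things on the bench.

Things in the scene. Friction and masses are not known exactly. Their poses are not given: they have to be found in the camera images.
- gauge_center (a point): Centre of the wire gauge: bare steel plate 5 (x) x 50 (y) x 120 mm (z), upright in one slot of the block, lower end 10 mm above the bench. Both long edges are notched over the lower 70 mm, plain above: grip there across the 50 mm. x axis = normal: the marked face (fine dark scale lines along both edges and down the middle) is its -x side, the plain back +x; z points to the keyhole end.
- gauge_opening (a point): Centre of the keyhole's round opening (15 mm across, right through), on the gauge's mid-line 26 mm above gauge_center (86 mm above the lower end); same axes. From it a slot 8.4 mm wide runs straight up (+z); its round end reaches 16.7 mm above this point.
- hook_stand: Stand fixed to the bench: round grey foot 92 mm across, upright 14 mm rod to 202 mm height; origin on the bench, on the rod's axis. A dark collar block (28x24x20 mm, thumbscrew to +y), clamped on the rod, carries a level stud pointing along the stand's -x at its y = 0. The collar's height is not reported: the stud's axis lies 154 to 186 mm above the bench; find it by feel or sight.
- post_mid (a point): Point on the rod's axis 120 mm above the bench, axes of the stand. Stud, outward from the rod's axis along -x: 11 mm bar; round shoulder 20 mm across, its outer face at 49 mm; neck 6 mm thick from 49 to 58 mm (here the gauge hangs); head 11 mm across with a rounded end from 58 to 64 mm. Rigid; the clamped collar holds.
- plate_rack: Slotted hardwood block fixed to the bench, 92 (x) x 86 (y) x 40 mm tall, origin at the centre of its underside. Two slots along its y, 6.6 mm wide, 56 mm long, 30 mm deep, at x = -22 and +22 mm: gauge in one, draw plate in the other.
- draw_plate: Dark steel draw plate 6 x 44 x 84 mm with two rows of round holes of growing size, no notches, no keyhole; upright in the other slot of the block, where it stays; origin at the centre of its lower end.
- tea_cup: White cup, 77 mm across, 57 mm tall; bystander.
- planishing_hammer: Hammer with wooden handle lying flat, 166 x 70 x 23 mm; bystander.
- flat_pliers: Pliers with orange handles lying flat, 160 x 56 x 13 mm; bystander.
- glue_brush: Brush lying flat, 201 x 15 x 14 mm; bystander.
- white_bottle: White bottle standing, 37 mm across, 82 mm tall; bystander.
There are look-alikes about, which are no part of the job. Leave any yellow look-alike of the part that bears gauge_center alone. Leave any orange look-alike of the plate_rack alone.

How it is judged (in metres and radians):
On the way, in this order (a step that is already met when the one before it is completed fails the run):
1. the gauge is lifted out of the block, held in the fingers (height (world z) of gauge_center above 0.115 m and contact force between wire_gauge and plate_rack below 0.05 N and contact force between wire_gauge and the fingers above 1 N), for 0.1 s.
2. the gauge, still held, is over the stud's head, on the neck, and the stud carries it (x of gauge_opening in the frame of hook_stand between -0.0567 and -0.0495 m and contact force between wire_gauge and hook_stand above 0.7 N and contact force between wire_gauge and the fingers above 1 N), for 0.1 s.
At the end, for the whole second after the job is handed in: The gauge hangs on the neck of the stud, between shoulder and head (plate's mid-plane 49.5 to 56.7 mm from the rod's axis, its mid-line within 5 mm of the stud), marked face away from the post, plumb within 0.06 rad, at rest, carried by the stud alone and let go (x of gauge_opening in the frame of hook_stand between -0.0567 and -0.0495 m and y of gauge_opening in the frame of hook_stand between -0.005 and 0.005 m and x of post_mid in the frame of gauge_center above 0.035 m and angle between gauge_center's own z axis and vertical below 0.06 rad and height (world z) of gauge_center above 0.105 m and contact force between wire_gauge and hook_stand above 0.7 N and contact force between wire_gauge and the fingers below 0.05 N and linear speed of wire_gauge below 0.02 m/s); the robot touches nothing.
It fails at once if the gauge is pressed on the stand with more than 18 N (contact force between wire_gauge and hook_stand above 18 N).
It fails at once if the gripper or arm pushes the stand with more than 8 N (contact force between any of the fingers, the arm and hook_stand above 8 N).
It fails at once if the gauge is dropped (linear speed of wire_gauge above 0.35 m/s and contact force between wire_gauge and the fingers below 0.05 N).
It fails at once if the draw plate or another bystander is moved by more than 20 mm (distance of any of draw_plate, tea_cup, planishing_hammer, flat_pliers, glue_brush, white_bottle from where it was at the start of the episode above 0.02 m).
It also fails if it takes over 72 s, if anything falls off the work surface, if the arm or the gripper's body presses on something with over 40 N, if the wrist force passes 120 N, or if a joint passes its speed limit or range.

## Working session

There is one attempt and no reset: what is moved stays moved. The work goes in short steps, Python scripts to look and compute and a tool call to move; the robot and the scene stay as the last step left them, time stands still between calls to the robot, and variables do not carry over. Pictures are saved under pics/ and viewed, at most 10 in all, crops included, and the job is handed in when it is done.

Besides the shell and the picture viewer there is one more tool, called after ">>>" as a command line: name --argument value ..., lists and objects as JSON in quotes. drive_tool: Moves the arm, as the interface text tells. Its arguments: {"type":"object","properties":{"series":{"type":"array","items":{"type":"array"}}},"required":["series"]}

```bash
mkdir -p pics; ls
cat > h.py <<'E'
import numpy as np, cv2
from workcell import arm
def snap(n,f):
    s=arm.snapshot(n); cv2.imwrite('pics/'+f+'.png',s['frame'][:,:,::-1]); np.savez('pics/'+f+'.npz',**s); return s
def load(f): return dict(np.load('pics/'+f+'.npz'))
def ray(s,u,v):
    d=s['rotation']@np.linalg.inv(s['camera_matrix'])@np.array([u,v,1.]); return s['origin'],d/np.linalg.norm(d)
def onz(s,u,v,z):
    o,d=ray(s,u,v); return o+d*(z-o[2])/d[2]
def tri(*a):
    A=np.zeros((3,3));b=np.zeros(3)
    for s,u,v in a:
        o,d=ray(s,u,v);P=np.eye(3)-np.outer(d,d);A+=P;b+=P@o
    p=np.linalg.solve(A,b); return p,[np.linalg.norm((np.eye(3)-np.outer(ray(*q)[1],ray(*q)[1]))@(p-q[0]['origin'])) for q in a]
def proj(s,p):
    q=s['camera_matrix']@s['rotation'].T@(np.asarray(p)-s['origin']); return q[:2]/q[2]
E
python3 - <<'E'
from h import *
np.set_printoptions(precision=4,suppress=True)
for n in('scene','side','wrist'):
    s=snap(n,n+'0'); print(n,s['origin'],s['rotation'].tolist(),s['camera_matrix'][0])
a,b=cv2.imread('pics/scene0.png'),cv2.imread('pics/side0.png')
st=arm.get_state(); print(st)
E
```

```text
pics
scene [-0.3044 -1.3789  1.1143] [[0.8704162807782211, -0.24039640737433696, 0.4296336409986084], [-0.492234141011161, -0.44090829964787204, 0.7505367557452644], [0.009002698440668885, -0.8647597577495927, -0.502105081429826]] [519.8577   0.     323.3364]
side [ 0.0691 -1.2538  1.0044] [[0.950380238065535, -0.14339495191091023, 0.276071169919941], [-0.31018077569090596, -0.5046133501464495, 0.8057004736536801], [0.023775817257984045, -0.8513537775921621, -0.5240529132571161]] [499.1079   0.     322.8213]
wrist [0.1045 0.6207 0.374 ] [[0.2815007403057853, 0.9172435088656624, 0.2818185207737425], [0.9595606765624286, -0.2688411233933598, -0.08347309966479516], [-0.0008007511145619707, 0.29391970981273396, -0.9558297771995017]] [342.4453   0.     318.6746]
{'time_s': 0.15, 'qpos': array([68.1545, 28.3072, 77.118 , -0.0023, 74.6287, -5.4732]), 'joint_velocities': array([ 0.0075, -0.1108, -0.2003,  0.0428, -0.04  , -0.0928]), 'tau': array([ -0.0003, -88.2535, -38.4065,  -0.0004,   0.0073,   0.0001]), 'eef_pos': array([0.1761, 0.5994, 0.2448]), 'ee_rot': array([[-0.9595,  0.2819, -0.0003],
       [ 0.2819,  0.9595, -0.0009],
       [ 0.0001, -0.0009, -1.    ]]), 'contact_force': array([-0.1996,  0.2983,  0.8259]), 'moment': array([ 0.0571,  0.0125, -0.0665]), 'gripper_force': 0.0, 'grip_width': 0.08549392034162025}
```

View pics/scene0.png

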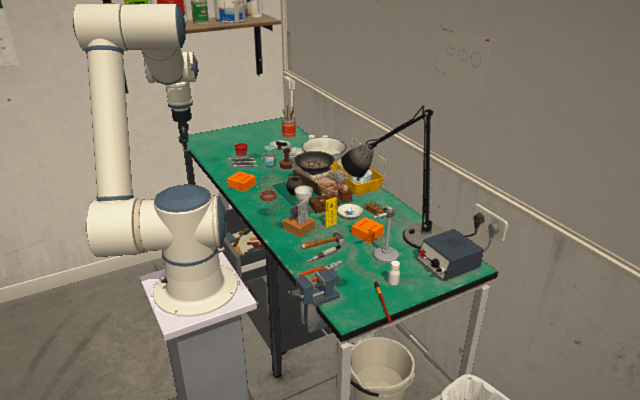

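View pics/side0.png

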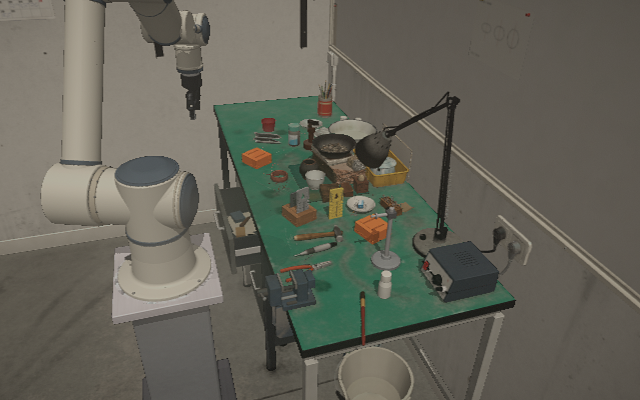

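The scene view shows the brown block at (299,226) with two grey plates, and the stand with foot (386,254) and rod top near (389,208). Things that could be taken for the gauge are the grey plates at about (297,212) and (304,208) and the yellow look-alike at (331,211). Things that could be taken for the block are the brown one and the orange ones at (241,181) and (368,230). I choose the brown block and decide which plate is the gauge from a close crop.

Run:
```python
import cv2,numpy as np
a,b=cv2.imread('pics/scene0.png'),cv2.imread('pics/side0.png')
def c(i,x,y,w=66,h=50): return cv2.resize(i[y:y+h,x:x+w],(400,300),interpolation=cv2.INTER_CUBIC)
cv2.imwrite('pics/c0.png',np.vstack([np.hstack([c(a,268,192),c(a,350,205,80,60)]),np.hstack([c(b,268,178),c(b,350,205,80,60)])]))
```

```text
(no output)
```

View pics/c0.png

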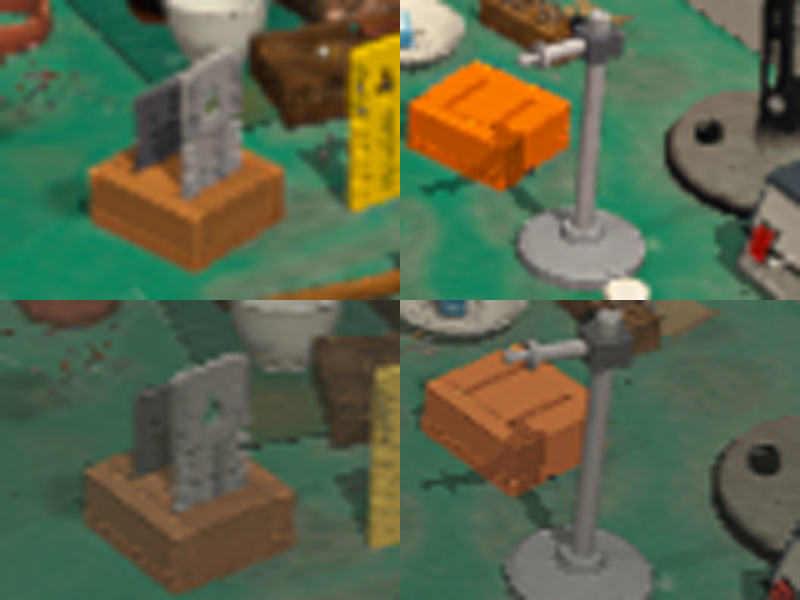

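The front, taller plate with the keyhole and notches in the brown block is the gauge (scene about (303,210)). The darker, shorter plate behind it is the draw plate. In the scene view the stud points to the image left, with its tip near (375,217).

Run:
```python
from h import *
np.set_printoptions(precision=4,suppress=True)
a,b=load('scene0'),load('side0')
for n,p,q,z in[('L',(282.85,220.4),(281.9,207.7),.04),('F',(301,228.6),(297.7,216),.04),('R',(314.9,221.4),(316.7,209),.04),('rodtop',(390,208),(391.2,208),.202),('foot',(386.4,254),(386.4,259),.008),('tip',(375,216.6),(371.6,216.2),.17),('coll',(390,213.4),(391.2,213.5),.17)]:
    print(n,onz(a,*p,z),onz(b,*q,z),tri((a,*p),(b,*q)))
# gauge plate corners top in crops: top-left, top-right
for n,p,q,z in[('gTL',(268+183/6.06,192+73/6.06),(268+172/6.06,178+77/6.06),.13),('gTR',(268+240/6.06,192+48/6.06),(268+247/6.06,178+53/6.06),.13)]:
    print(n,onz(a,*p,z),onz(b,*q,z))
```

```text
L [0.4124 0.1893 0.04  ] [0.4076 0.1714 0.04  ] (array([0.4091, 0.1796, 0.0406]), [np.float64(0.005042147065426585), np.float64(0.005042147065426613)])
F [0.4474 0.1032 0.04  ] [0.4468 0.1066 0.04  ] (array([0.4447, 0.0983, 0.0447]), [np.float64(0.0009304391898951542), np.float64(0.0009304391898953374)])
R [0.5184 0.123  0.04  ] [0.5223 0.1299 0.04  ] (array([0.5238, 0.1338, 0.0348]), [np.float64(0.0020515944274581126), np.float64(0.002051594427458103)])
rodtop [ 0.6636 -0.1515  0.202 ] [ 0.6582 -0.1579  0.202 ] (array([ 0.6539, -0.1648,  0.2094]), [np.float64(0.0019335385657911247), np.float64(0.001933538565791222)])
foot [ 0.6641 -0.1528  0.008 ] [ 0.6627 -0.1562  0.008 ] (array([ 0.6629, -0.1551,  0.0085]), [np.float64(0.001163313441014467), np.float64(0.0011633134410144231)])
tip [ 0.6171 -0.1314  0.17  ] [ 0.6065 -0.1386  0.17  ] (array([ 0.5934, -0.1647,  0.1924]), [np.float64(0.0022864600102824014), np.float64(0.002286460010282441)])
coll [ 0.6756 -0.1389  0.17  ] [ 0.669  -0.1417  0.17  ] (array([ 0.6579, -0.1618,  0.1863]), [np.float64(0.00094585488756239), np.float64(0.000945854887562414)])
gTL [0.4532 0.1351 0.13  ] [0.4478 0.1255 0.13  ]
gTR [0.499  0.1458 0.13  ] [0.4952 0.1389 0.13  ]
```

>>> drive_tool --series '[[[-0.07,-0.06,0],[0,0,0.17],0.85],[[-0.11,-0.09,0],[0,0,0.26],0.85],[[-0.14,-0.12,0],[0,0,0.35],0.85],[[-0.175,-0.15,0],[0,0,0.44],0.85],[[-0.21,-0.18,0],[0,0,0.53],0.85],[[-0.245,-0.21,0],[0,0,0.62],0.85],[[-0.28,-0.24,0],[0,0,0.71],0.85],[[-0.315,-0.27,0],[0,0,0.8],0.85],[[-0.35,-0.3,0],[0,0,0.89],0.85],[[-0.38,-0.33,0],[0,0,0.98],0.85],[[-0.41,-0.358,0],[0,0,1.04],0.85],[[-0.41,-0.358,0],[0,0,1.04],0.85]]'

```text
time_s: 1.35
eef_pos: [0.4711, 0.1366, 0.2452]
ee_rot: [[-0.236, 0.972, 0.001], [0.972, 0.236, -0.001], [-0.001, 0.001, -1.0]]
contact_force: [-1.1, 0.3, -0.3]
grip_width: 0.0727
gripper_force: 0.0
```

Run:
```python
from h import *
np.set_printoptions(precision=4,suppress=True)
s=snap('wrist','w1'); print(s['origin'],arm.get_state())
```

```text
[0.4536 0.2097 0.3744] {'time_s': 1.4, 'qpos': array([ 9.4424, 17.4511, 95.6997, -0.0101, 66.8538, -4.3471]), 'joint_velocities': array([ 3.5862, -0.5685,  1.1942,  0.693 ,  0.1672,  0.5817]), 'tau': array([ -4.6016, -65.4654, -35.9211,  -0.4932,  -0.1813,  -0.3073]), 'eef_pos': array([0.4697, 0.1385, 0.2451]), 'ee_rot': array([[-0.2384,  0.9712, -0.0001],
       [ 0.9712,  0.2384, -0.0002],
       [-0.0002, -0.0001, -1.    ]]), 'contact_force': array([-0.4561,  0.6099, -0.2877]), 'moment': array([-0.0298, -0.0062,  0.0545]), 'gripper_force': 0.0, 'grip_width': 0.07230399257679355}
```

View pics/w1.png

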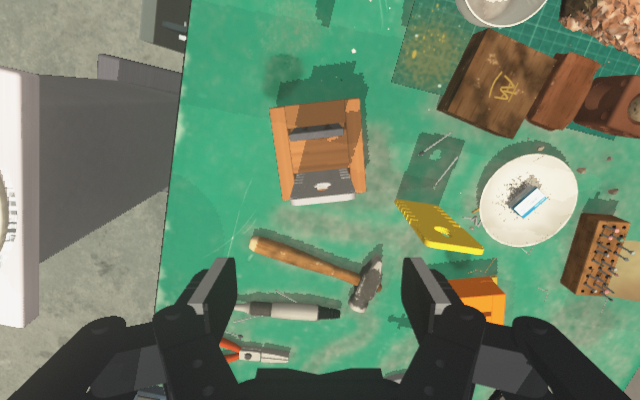

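The wrist view shows the block around (320,150), with the draw plate at (316,130) and the gauge at (322,190). The yellow look-alike is at (440,227), clear of the fingers' path. I zoom in for the faces and edges.

Run:
```python
import cv2,numpy as np
a=cv2.imread('pics/w1.png'); b=cv2.imread('pics/scene0.png'); c=cv2.imread('pics/side0.png')
w=cv2.resize(a[90:215,262:377],(552,600),interpolation=cv2.INTER_CUBIC)
f=lambda i,x,y:cv2.resize(i[y:y+48,x:x+24],(240,480),interpolation=cv2.INTER_CUBIC)[:300] 
r=np.vstack([f(b,292,196),f(c,291,182)])
cv2.imwrite('pics/c1.png',np.hstack([w,r]))
```

```text
(no output)
```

View pics/c1.png

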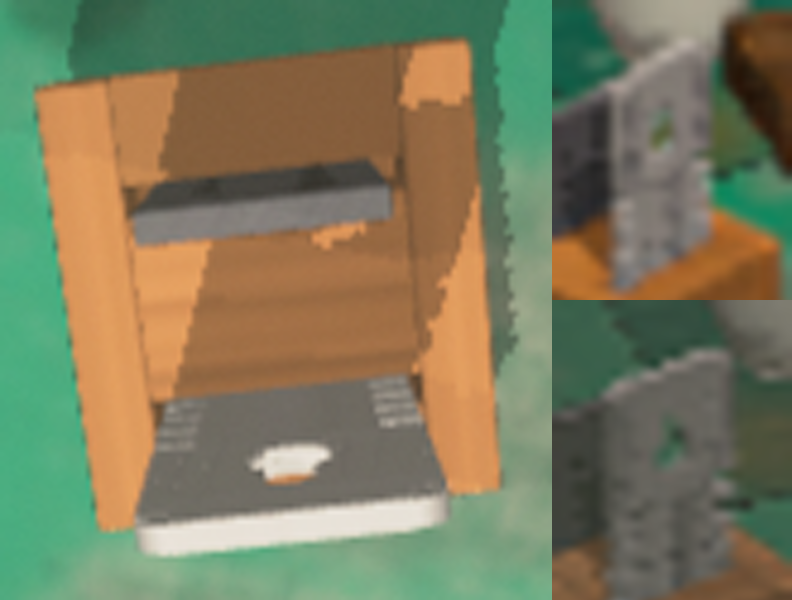

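The face toward +y is plain apart from its notches. The face toward -y, seen in the scene and side views, carries the lines down the middle, so the marked face is -y and the gauge's +x is the tool's +x.

Run:
```python
from h import *
np.set_printoptions(precision=4,suppress=True)
s=load('w1'); T=arm.get_state(); R=T['ee_rot']; p=T['eef_pos']
f=lambda u,v,z:onz(s,262+u/4.8,90+v/4.8,z)
l,r=f(141,539,.13),f(447,510,.13); print(l,r,np.linalg.norm(r-l))
d=r-l; print('yaw',np.degrees(np.arctan2(d[1],d[0])))
C=[f(*c,.04) for c in[(36,90),(470,40),(500,490),(100,530)]]; c=np.mean(C,0); print('block',C,c)
e=C[1]-C[0]+C[2]-C[3]; print('blockyaw',np.degrees(np.arctan2(e[1],e[0])))
u=e/np.linalg.norm(e); n=np.array([-u[1],u[0],0])
g=(l+r)/2; print('mid',g,'rel block',(g-c)@n,(g-c)@u)
print('tool yaw',np.degrees(np.arctan2(R[1,1],R[0,1])),p,'shift tool',R.T@(np.array([g[0],g[1],.097])-p))
```

```text
[0.4519 0.1315 0.13  ] [0.4969 0.1473 0.13  ] 0.04769804807378921
yaw 19.306040910114373
block [array([0.4115, 0.188 , 0.04  ]), array([0.4918, 0.2172, 0.04  ]), array([0.5225, 0.1312, 0.04  ]), array([0.4423, 0.1026, 0.04  ])] [0.467  0.1598 0.04  ]
blockyaw 19.793447092826394
mid [0.4744 0.1394 0.13  ] rel block -0.021654309412601047 1.892734501517405e-05
tool yaw 13.793419829359589 [0.4697 0.1385 0.2451] shift tool [-0.0002  0.0048  0.1481]
```

>>> drive_tool --series '[[[0,0.005,0.03],[0,0,-0.05],0.74],[[0,0.005,0.05],[0,0,-0.1],0.74],[[0,0.005,0.08],[0,0,-0.1],0.74],[[0,0.005,0.105],[0,0,-0.1],0.74],[[0,0.005,0.125],[0,0,-0.1],0.74],[[0,0.005,0.14],[0,0,-0.1],0.74],[[0,0.005,0.148],[0,0,-0.1],0.74],[[0,0.005,0.148],[0,0,-0.1],0.74]]'

```text
time_s: 2.2
eef_pos: [0.4727, 0.1423, 0.0966]
ee_rot: [[-0.339, 0.941, -0.002], [0.941, 0.339, -0.0], [0.0, -0.002, -1.0]]
contact_force: [-0.3, 0.5, 0.5]
grip_width: 0.0629
gripper_force: 0.0
```

Run:
```python
from h import *
np.set_printoptions(precision=4,suppress=True)
s=snap('wrist','w2'); T=arm.get_state();print(T['eef_pos'],T['grip_width'],T['contact_force']);print(T['ee_rot'])
```

```text
[0.4732 0.1423 0.0973] 0.06305155287740953 [-0.2161 -0.395  -0.3494]
[[-0.3391  0.9408 -0.0006]
 [ 0.9408  0.3391 -0.    ]
 [ 0.0002 -0.0006 -1.    ]]
```

View pics/w2.png

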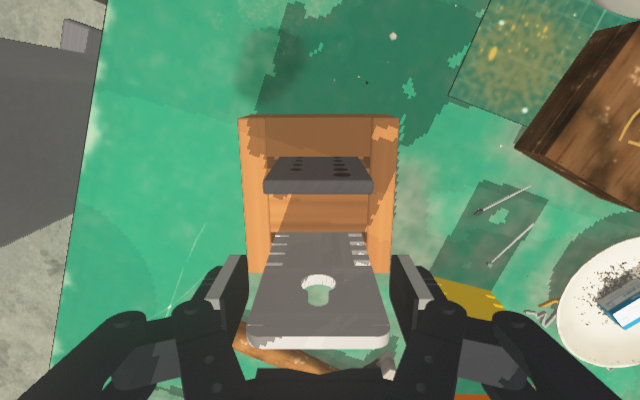

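The gauge sits square between the pads, with its top edge from (247,341) to (388,341) and the keyhole at (319,290). The fingers are clear of the yellow look-alike. I shift 3 mm along -x and close.

>>> drive_tool --series '[[[-0.003,0,0],[0,0,0],0.74],[[-0.003,0,0],[0,0,0],0.65],[[-0.003,0,0],[0,0,0],0.5],[[-0.003,0,0],[0,0,0],0.4],[[-0.003,0,0],[0,0,0],0.4],[[-0.003,0,0],[0,0,0],0.4],[[-0.003,0,0],[0,0,0],0.4],[[-0.003,0,0],[0,0,0],0.4]]'

```text
time_s: 3.05
eef_pos: [0.4749, 0.1389, 0.0981]
ee_rot: [[-0.338, 0.941, 0.001], [0.941, 0.338, 0.0], [-0.0, 0.001, -1.0]]
contact_force: [-1.4, -2.2, 10.0]
grip_width: 0.0486
gripper_force: 60.0
```

>>> drive_tool --series '[[[0,0,-0.005],[0,0,0],0.4],[[0,0,-0.015],[0,0,0],0.4],[[0,0,-0.03],[0,0,0],0.4],[[0,0,-0.05],[0,0,0],0.4],[[0,0,-0.07],[0,0,0],0.4],[[0,0,-0.09],[0,0,0],0.4],[[0,0,-0.11],[0,0,0],0.4],[[0,0,-0.13],[0,0,0],0.4],[[0,0,-0.145],[0,0,0],0.4],[[0,0,-0.15],[0,0,0],0.4],[[0,0,-0.15],[0,0,0],0.4]]'

```text
time_s: 4.15
eef_pos: [0.4746, 0.139, 0.2481]
ee_rot: [[-0.338, 0.941, 0.001], [0.941, 0.338, 0.0], [-0.0, 0.001, -1.0]]
contact_force: [-0.1, -0.5, -1.8]
grip_width: 0.0488
gripper_force: 62.3
```

Run:
```python
from h import *
np.set_printoptions(precision=4,suppress=True)
a,b=snap('scene','s3'),snap('side','d3'); T=arm.get_state();print(T['eef_pos'],T['qpos'],T['contact_force'])
# stand crops at x8
f=lambda s,x,y:cv2.resize(s['frame'][y:y+37,x:x+50,::-1],(400,296),interpolation=cv2.INTER_CUBIC)
g=lambda s,x,y:cv2.resize(s['frame'][y:y+75,x:x+100,::-1],(400,300),interpolation=cv2.INTER_CUBIC)
cv2.imwrite('pics/c3.png',np.vstack([np.hstack([f(a,360,202),f(b,360,202)]),np.hstack([g(a,265,170),g(b,265,155)])]))
```

```text
[0.4741 0.1389 0.2468] [  9.4007  17.7016  94.9797  -0.0006  67.3603 -10.3661] [-0.2134  0.5678 -1.9417]
```

View pics/c3.png

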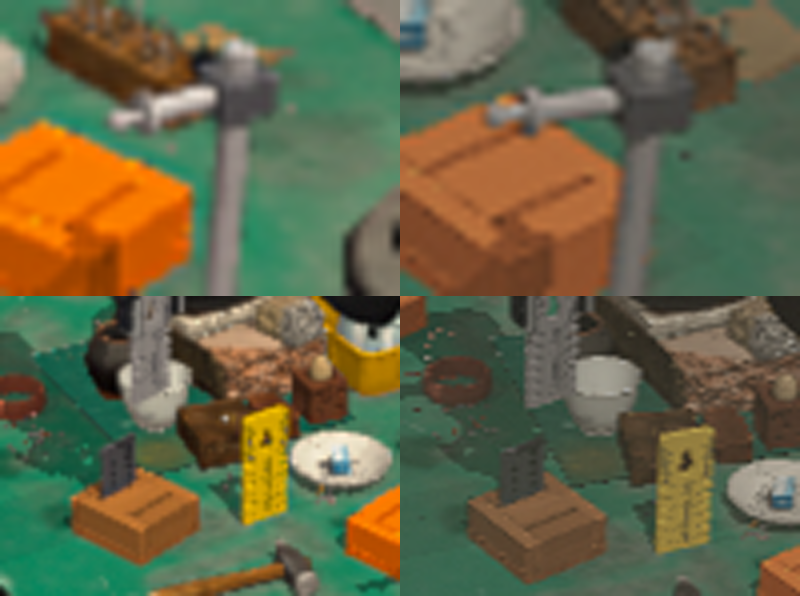

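The gauge is held and the draw plate stays in its block. The stud's tip is near scene (374,217) and side (371,216). I carry the gauge to a point in front of the stud while turning it.

>>> drive_tool --series '[[[-0.01,-0.001,0],[0,0,0.08],0.4],[[-0.03,-0.004,0],[0,0,0.22],0.4],[[-0.06,-0.008,0],[0,0,0.37],0.4],[[-0.09,-0.011,0],[0,0,0.52],0.4],[[-0.12,-0.015,0],[0,0,0.67],0.4],[[-0.15,-0.019,0],[0,0,0.82],0.4],[[-0.18,-0.022,0],[0,0,0.97],0.4],[[-0.21,-0.026,0],[0,0,1.12],0.4],[[-0.24,-0.03,0],[0,0,1.27],0.4],[[-0.27,-0.033,0],[0,0,1.42],0.4],[[-0.29,-0.036,0],[0,0,1.56],0.4],[[-0.299,-0.037,0],[0,0,1.7],0.4]]'

```text
time_s: 5.45
eef_pos: [0.5407, -0.1567, 0.2461]
ee_rot: [[0.978, 0.207, -0.001], [0.207, -0.978, 0.0], [-0.001, -0.001, -1.0]]
contact_force: [1.1, 0.1, -1.2]
grip_width: 0.0488
gripper_force: 62.3
```

>>> drive_tool --series '[[[0,0,0],[0,0,0.1],0.4],[[0,0,0],[0,0,0.18],0.4],[[0,0,0],[0,0,0.216],0.4],[[0,0,0],[0,0,0.216],0.4],[[0,0,0],[0,0,0.216],0.4]]'

```text
time_s: 5.95
eef_pos: [0.5405, -0.1548, 0.2466]
ee_rot: [[1.0, 0.001, -0.001], [0.001, -1.0, 0.0], [-0.001, -0.0, -1.0]]
contact_force: [-0.4, 0.2, -2.0]
grip_width: 0.0489
gripper_force: 62.3
```

Run:
```python
from h import *
np.set_printoptions(precision=4,suppress=True)
s=snap('wrist','w4'); T=arm.get_state();print(T['eef_pos'],T['qpos'],T['contact_force'],T['grip_width']);print(T['ee_rot'])
```

```text
[ 0.5406 -0.1548  0.2468] [-22.0668  23.1697  85.932   -0.0005  70.9491  67.8748] [-0.5131  0.1925 -2.1169] 0.04924561843164987
[[ 1.      0.001  -0.0008]
 [ 0.001  -1.      0.0003]
 [-0.0008 -0.0003 -1.    ]]
```

View pics/w4.png

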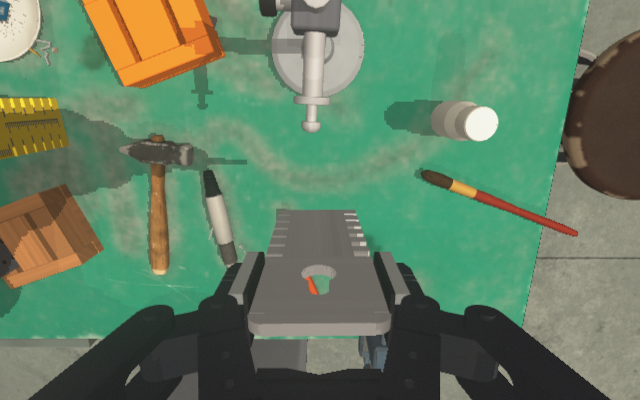

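The wrist view shows the stud from above: tip at (312,131), shoulder at about (312,100), collar at (316,15). The gauge is held square with its keyhole at (319,278). I measure the stud by rows.

Run:
```python
from h import *
np.set_printoptions(precision=4,suppress=True)
s=load('w4'); a,b=load('s3'),load('d3')
hsv=cv2.cvtColor(s['frame'],cv2.COLOR_RGB2HSV); m=(hsv[...,1]<60)
for v in range(56,136,3):
    r=np.where(m[v,285:345])[0]+285
    print(v,(r.min(),r.max(),len(r)) if len(r) else None,end=' ')
print()
tipw=(312,131)
print('tip tri all',tri((s,*tipw),(a,374,216.9),(b,371.2,216.3)))
print('tip w+scene',tri((s,*tipw),(a,374,216.9)),'w+side',tri((s,*tipw),(b,371.2,216.3)))
# rod top from scene/side
for z in (.165,.175,.185): print(z,'tip',onz(s,*tipw,z),'shoulder',onz(s,313,99,z),'coll',onz(s,316,30,z), 'scene/side tip',onz(a,374,216.9,z),onz(b,371.2,216.3,z))
print('rodtop',onz(a,390,207.6,.202),onz(b,391.9,207.6,.202))
```

```text
56 (np.int64(285), np.int64(344), 60) 59 (np.int64(285), np.int64(344), 60) 62 (np.int64(285), np.int64(344), 60) 65 (np.int64(285), np.int64(344), 60) 68 (np.int64(285), np.int64(344), 60) 71 (np.int64(285), np.int64(344), 60) 74 (np.int64(285), np.int64(344), 60) 77 (np.int64(285), np.int64(344), 60) 80 (np.int64(285), np.int64(344), 60) 83 (np.int64(285), np.int64(344), 60) 86 (np.int64(288), np.int64(344), 57) 89 (np.int64(292), np.int64(343), 52) 92 (np.int64(297), np.int64(338), 42) 95 (np.int64(297), np.int64(335), 38) 98 (np.int64(294), np.int64(338), 45) 101 (np.int64(294), np.int64(337), 44) 104 (np.int64(304), np.int64(330), 27) 107 (np.int64(306), np.int64(317), 12) 110 (np.int64(306), np.int64(316), 11) 113 (np.int64(306), np.int64(316), 11) 116 (np.int64(306), np.int64(316), 11) 119 (np.int64(306), np.int64(316), 11) 122 (np.int64(301), np.int64(320), 20) 125 (np.int64(301), np.int64(320), 20) 128 (np.int64(303), np.int64(319), 17) 131 (np.int64(306), np.int64(316), 11) 134 None 
tip tri all (array([ 0.5983, -0.1514,  0.1825]), [np.float64(0.0007832947637417039), np.flo
[... 164 characters left out ...]
020587905767967675)]) w+side (array([ 0.5982, -0.1513,  0.1797]), [np.float64(0.0008656616529883409), np.float64(0.0008656616529884248)])
0.165 tip [ 0.596  -0.1506  0.165 ] shoulder [ 0.6146 -0.1512  0.165 ] coll [ 0.6514 -0.153   0.165 ] scene/side tip [ 0.6177 -0.1247  0.165 ] [ 0.6084 -0.1321  0.165 ]
0.175 tip [ 0.597  -0.1508  0.175 ] shoulder [ 0.6147 -0.1514  0.175 ] coll [ 0.6498 -0.1531  0.175 ] scene/side tip [ 0.608  -0.1379  0.175 ] [ 0.602  -0.1455  0.175 ]
0.185 tip [ 0.598 -0.151  0.185] shoulder [ 0.6147 -0.1516  0.185 ] coll [ 0.6481 -0.1532  0.185 ] scene/side tip [ 0.5983 -0.1512  0.185 ] [ 0.5955 -0.1588  0.185 ]
rodtop [ 0.6652 -0.1493  0.202 ] [ 0.6611 -0.1565  0.202 ]
```

Run:
```python
from h import *
np.set_printoptions(precision=4,suppress=True)
s=load('w4'); g=cv2.cvtColor(s['frame'],cv2.COLOR_RGB2GRAY).astype(int)
for v in (50,62,74,80,86,99,101,113,124): print(v,g[v,290:340].tolist())
print('gauge top row scan', [(v,g[v,270],g[v,320],g[v,370]) for v in range(312,342,2)])
print(g[326,238:256].tolist(),g[326,380:400].tolist())
```

```text
50 [132, 133, 132, 132, 134, 133, 134, 134, 133, 134, 133, 112, 99, 96, 111, 124, 139, 152, 164, 175, 183, 192, 199, 207, 213, 216, 216, 214, 211, 205, 196, 190, 183, 171, 155, 173, 175, 177, 178, 178, 177, 140, 135, 138, 175, 188, 189, 189, 189, 189]
62 [182, 182, 182, 181, 181, 180, 178, 178, 177, 176, 178, 177, 177, 136, 123, 136, 152, 166, 179, 190, 198, 205, 211, 219, 223, 224, 223, 220, 216, 208, 202, 195, 186, 166, 126, 124, 137, 161, 178, 185, 185, 186, 186, 185, 187, 187, 188, 186, 187, 188]
74 [180, 179, 181, 180, 181, 180, 181, 181, 181, 180, 181, 181, 157, 122, 127, 145, 160, 173, 184, 194, 202, 208, 215, 220, 223, 223, 222, 218, 212, 204, 199, 189, 174, 161, 178, 182, 183, 183, 183, 184, 186, 186, 185, 185, 185, 185, 184, 184, 185, 186]
80 [163, 173, 179, 181, 181, 181, 181, 180, 179, 180, 180, 180, 145, 121, 126, 143, 155, 167, 176, 185, 192, 199, 209, 213, 216, 216, 214, 209, 199, 192, 188, 180, 162, 161, 179, 183, 183, 182, 184, 183, 183, 184, 183, 184, 185, 184, 185, 185, 186, 187]
86 [144, 150, 152, 154, 155, 156, 156, 162, 167, 173, 178, 182, 137, 119, 129, 145, 16
[... 1454 characters left out ...]
int64(107)), (322, np.int64(105), np.int64(110), np.int64(115)), (324, np.int64(144), np.int64(153), np.int64(151)), (326, np.int64(151), np.int64(154), np.int64(153)), (328, np.int64(151), np.int64(154), np.int64(152)), (330, np.int64(151), np.int64(154), np.int64(152)), (332, np.int64(152), np.int64(154), np.int64(152)), (334, np.int64(151), np.int64(154), np.int64(152)), (336, np.int64(146), np.int64(138), np.int64(60)), (338, np.int64(121), np.int64(140), np.int64(58)), (340, np.int64(91), np.int64(137), np.int64(56))]
[42, 42, 41, 42, 40, 40, 41, 50, 50, 48, 104, 117, 121, 125, 127, 130, 132, 135] [136, 133, 132, 130, 126, 124, 122, 117, 115, 107, 84, 54, 48, 40, 39, 37, 39, 39, 40, 41]
```

Run:
```python
from h import *
np.set_printoptions(precision=4,suppress=True)
s=load('w4')
for z in (.178,.1825,.186):
    h,sh,b=onz(s,310.8,124,z),onz(s,311.2,103,z),onz(s,312.8,55,z)
    d=b-h; print(z,'tip',onz(s,311,132,z),'head',h,'shoulderface',sh,'bar',b,'yaw',np.degrees(np.arctan2(d[1],d[0])),'shoulder w',np.linalg.norm(onz(s,293,101,z)-onz(s,329.8,101,z)),'head w',np.linalg.norm(onz(s,300.8,124,z)-onz(s,320.3,124,z)),'tip-shoulder',sh[0]-onz(s,311,132,z)[0])
z=.2468+.032
l,r=onz(s,247.8,329,z),onz(s,390.3,329,z);print('gauge',l,r,(l+r)/2)
```

```text
0.178 tip [ 0.5967 -0.1502  0.178 ] head [ 0.6012 -0.1502  0.178 ] shoulderface [ 0.6126 -0.1504  0.178 ] bar [ 0.6372 -0.1514  0.178 ] yaw -1.9974040894611422 shoulder w 0.020379828363912788 head w 0.01100844479407634 tip-shoulder 0.01583517887620245
0.1825 tip [ 0.5972 -0.1503  0.1825] head [ 0.6015 -0.1503  0.1825] shoulderface [ 0.6126 -0.1505  0.1825] bar [ 0.6367 -0.1515  0.1825] yaw -1.9974040894611857 shoulder w 0.019915997980102698 head w 0.010757900428205744 tip-shoulder 0.015474781479094979
0.186 tip [ 0.5975 -0.1504  0.186 ] head [ 0.6018 -0.1503  0.186 ] shoulderface [ 0.6127 -0.1506  0.186 ] bar [ 0.6363 -0.1515  0.186 ] yaw -1.9974040894611518 shoulder w 0.019555241014917103 head w 0.010563032588084173 tip-shoulder 0.01519447239245586
gauge [ 0.5417 -0.1311  0.2788] [ 0.5418 -0.1787  0.2788] [ 0.5417 -0.1549  0.2788]
```

>>> drive_tool --series '[[[0,0,-0.02],[0,0,0.01],0.4],[[0,-0.002,-0.04],[0,0,0.035],0.4],[[0.01,-0.0045,-0.05],[0,0,0.035],0.4],[[0.03,-0.0045,-0.05],[0,0,0.035],0.4],[[0.05,-0.0045,-0.05],[0,0,0.035],0.4],[[0.0585,-0.0045,-0.05],[0,0,0.035],0.4],[[0.0585,-0.0045,-0.05],[0,0,0.035],0.4],[[0.0585,-0.0045,-0.045],[0,0,0.035],0.4],[[0.0585,-0.0045,-0.04],[0,0,0.035],0.4],[[0.0585,-0.0045,-0.038],[0,0,0.035],0.4],[[0.0585,-0.0045,-0.038],[0,0,0.035],0.4]]'

```text
time_s: 7.1
eef_pos: [0.5988, -0.1504, 0.2849]
ee_rot: [[0.999, -0.035, -0.001], [-0.035, -0.999, 0.0], [-0.001, -0.0, -1.0]]
contact_force: [-0.0, 0.7, -1.7]
grip_width: 0.049
gripper_force: 62.5
```

>>> drive_tool --series '[[[0,0,0.002],[0,0,0],0.4],[[0,0,0.004],[0,0,0],0.4],[[0,0,0.005],[0,0,0],0.4],[[0,0,0.005],[0,0,0],0.4]]'

```text
time_s: 7.5
eef_pos: [0.5992, -0.1504, 0.2801]
ee_rot: [[0.999, -0.035, -0.0], [-0.035, -0.999, 0.0], [-0.0, -0.0, -1.0]]
contact_force: [-0.3, -0.0, -2.0]
grip_width: 0.0488
gripper_force: 62.5
```

>>> drive_tool --series '[[[0,0,0.001],[0,0,0],0.4],[[0,0,0.001],[0,0,0],0.4]]'

```text
time_s: 7.7
eef_pos: [0.5993, -0.1504, 0.2792]
ee_rot: [[0.999, -0.035, -0.0], [-0.035, -0.999, 0.0], [-0.0, -0.0, -1.0]]
contact_force: [0.7, 0.3, -2.4]
grip_width: 0.049
gripper_force: 62.5
```

Baseline fz is about -2 N (the gauge's weight), and there is no contact yet.

>>> drive_tool --series '[[[0,0,0.001],[0,0,0],0.4],[[0,0,0.001],[0,0,0],0.4]]'

```text
time_s: 7.9
eef_pos: [0.5993, -0.1504, 0.2782]
ee_rot: [[0.999, -0.035, -0.0], [-0.035, -0.999, 0.0], [-0.0, -0.0, -1.0]]
contact_force: [-0.3, -0.2, -2.6]
grip_width: 0.0488
gripper_force: 62.5
```

>>> drive_tool --series '[[[0,0,0.0005],[0,0,0],0.4],[[0,0,0.0005],[0,0,0],0.4]]'

```text
time_s: 8.1
eef_pos: [0.5993, -0.1504, 0.2777]
ee_rot: [[0.999, -0.035, -0.0], [-0.035, -0.999, -0.0], [-0.0, 0.0, -1.0]]
contact_force: [-0.2, 0.3, -2.4]
grip_width: 0.0487
gripper_force: 62.5
```

>>> drive_tool --series '[[[0,0,0.001],[0,0,0],0.4],[[0,0,0.001],[0,0,0],0.4]]'

```text
time_s: 8.3
eef_pos: [0.5993, -0.1504, 0.2767]
ee_rot: [[0.999, -0.035, -0.0], [-0.035, -0.999, 0.0], [-0.0, -0.0, -1.0]]
contact_force: [0.4, 0.3, -1.7]
grip_width: 0.049
gripper_force: 62.5
```

>>> drive_tool --series '[[[0,0,0.0005],[0,0,0],0.4],[[0,0,0.0005],[0,0,0],0.4]]'

```text
time_s: 8.5
eef_pos: [0.5993, -0.1504, 0.2762]
ee_rot: [[0.999, -0.035, -0.0], [-0.035, -0.999, -0.0], [-0.0, 0.0, -1.0]]
contact_force: [0.5, -0.6, -2.3]
grip_width: 0.0492
gripper_force: 62.5
```

>>> drive_tool --series '[[[0,0,0.0007],[0,0,0],0.4],[[0,0,0.0007],[0,0,0],0.4]]'

```text
time_s: 8.7
eef_pos: [0.5993, -0.1504, 0.2755]
ee_rot: [[0.999, -0.035, -0.0], [-0.035, -0.999, 0.0], [-0.0, -0.0, -1.0]]
contact_force: [0.2, 0.0, -2.6]
grip_width: 0.0487
gripper_force: 62.5
```

>>> drive_tool --series '[[[0,0,0.0006],[0,0,0],0.4],[[0,0,0.0006],[0,0,0],0.4]]'

```text
time_s: 8.9
eef_pos: [0.5993, -0.1504, 0.2749]
ee_rot: [[0.999, -0.035, -0.0], [-0.035, -0.999, 0.0], [-0.0, -0.0, -1.0]]
contact_force: [-0.6, 0.2, -1.2]
grip_width: 0.0484
gripper_force: 62.5
```

>>> drive_tool --series '[[[0,0,0.0005],[0,0,0],0.4],[[0,0,0.0005],[0,0,0],0.4]]'

```text
time_s: 9.1
eef_pos: [0.5994, -0.1504, 0.2745]
ee_rot: [[0.999, -0.035, 0.0], [-0.035, -0.999, -0.0], [0.0, 0.0, -1.0]]
contact_force: [0.6, 0.3, -0.2]
grip_width: 0.049
gripper_force: 62.5
```

>>> drive_tool --series '[[[0,0,0.0005],[0,0,0],0.4],[[0,0,0.0005],[0,0,0],0.4]]'

```text
time_s: 9.3
eef_pos: [0.5994, -0.1505, 0.2742]
ee_rot: [[0.999, -0.035, 0.0], [-0.035, -0.999, -0.0], [0.0, 0.0, -1.0]]
contact_force: [-0.9, 1.2, 1.6]
grip_width: 0.0493
gripper_force: 62.8
```

Contact came at about TCP z = 0.2750, with the gauge's lower edge on top of the head. That puts the opening in line with the stud at TCP z of about 0.1835. I back off and go down in front of the stud.

>>> drive_tool --series '[[[0,0,-0.004],[0,0,0],0.4],[[-0.01,0,-0.004],[0,0,0],0.4],[[-0.03,0,-0.004],[0,0,0],0.4],[[-0.04,0,0.005],[0,0,0],0.4],[[-0.04,0,0.025],[0,0,0],0.4],[[-0.04,0,0.05],[0,0,0],0.4],[[-0.04,0,0.075],[0,0,0],0.4],[[-0.04,0,0.088],[0,0,0],0.4],[[-0.04,0,0.0903],[0,0,0],0.4],[[-0.04,0,0.0903],[0,0,0],0.4],[[-0.04,0,0.0903],[0,0,0],0.4]]'

```text
time_s: 10.4
eef_pos: [0.5599, -0.1492, 0.1848]
ee_rot: [[0.999, -0.035, 0.002], [-0.035, -0.999, -0.001], [0.002, 0.001, -1.0]]
contact_force: [0.4, -0.4, -1.8]
grip_width: 0.0487
gripper_force: 62.5
```

Run:
```python
from h import *
np.set_printoptions(precision=4,suppress=True)
s=snap('wrist','w5'); T=arm.get_state();print(T['eef_pos'],T['contact_force'])
cv2.imwrite('pics/c5.png',cv2.resize(s['frame'][40:360,200:440,::-1],(600,600*320//240)[:2] if 0 else (450,600),interpolation=cv2.INTER_CUBIC))
```

```text
[ 0.5599 -0.1492  0.1848] [-0.0191  0.5157 -1.7174]
```

View pics/c5.png

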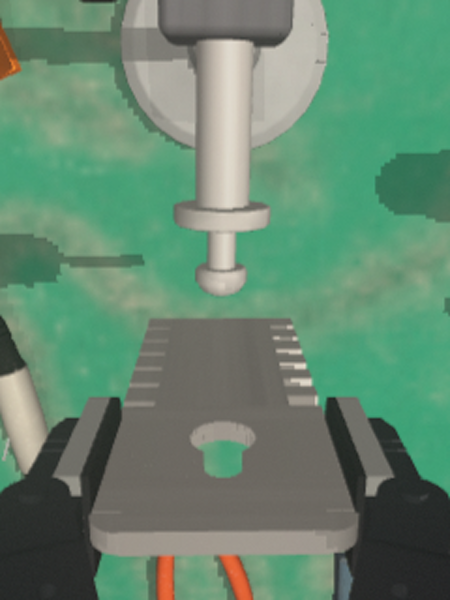

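The picture shows the keyhole centred at crop (223,450) and the head at (220,278), with shoulder and bar behind it. The gauge is almost in line. I compute the small correction.

Run:
```python
from h import *
np.set_printoptions(precision=4,suppress=True)
s=load('w5'); T=arm.get_state(); R=T['ee_rot'];p=T['eef_pos']
f=lambda u,v,z:R.T@(onz(s,200+u/1.875,40+v/1.875,z)-p)
print('tool frame: head',f(220.5,278,.1813),'tip',f(220.5,295,.1813),'shoulder',f(221.5,228,.1813),'bar',f(224.5,120,.1813))
z=p[2]+.032
print('gauge top L,R',f(90,541,z),f(357,541,z),'opening back rim',f(223,448,p[2]-.0015))
```

```text
tool frame: head [ 0.0403 -0.0005  0.0036] tip [ 0.0366 -0.0005  0.0036] shoulder [ 0.0511 -0.0003  0.0036] bar [0.0728 0.0003 0.0036]
gauge top L,R [ 0.0012 -0.0237 -0.032 ] [ 0.0012  0.024  -0.032 ] opening back rim [0.0007 0.0001 0.0015]
```

>>> drive_tool --series '[[[0,-0.0006,0.0013],[0,0,0.02],0.4],[[0.01,-0.0006,0.0013],[0,0,0.02],0.4],[[0.02,-0.0006,0.0013],[0,0,0.02],0.4],[[0.027,-0.0006,0.0013],[0,0,0.02],0.4],[[0.03,-0.0006,0.0013],[0,0,0.02],0.4],[[0.03,-0.0006,0.0013],[0,0,0.02],0.4],[[0.03,-0.0006,0.0013],[0,0,0.02],0.4]]'

```text
time_s: 11.15
eef_pos: [0.5892, -0.1494, 0.1823]
ee_rot: [[0.998, -0.055, -0.0], [-0.055, -0.998, 0.0], [-0.0, -0.0, -1.0]]
contact_force: [0.1, 0.3, -2.4]
grip_width: 0.0486
gripper_force: 62.5
```

>>> drive_tool --series '[[[0.001,0,0],[0,0,0],0.4],[[0.002,0,0],[0,0,0],0.4],[[0.003,0,0],[0,0,0],0.4],[[0.003,0,0],[0,0,0],0.4]]'

```text
time_s: 11.55
eef_pos: [0.5924, -0.1497, 0.1824]
ee_rot: [[0.998, -0.055, 0.0], [-0.055, -0.998, -0.0], [0.0, 0.0, -1.0]]
contact_force: [0.3, -0.1, -1.8]
grip_width: 0.049
gripper_force: 62.5
```

>>> drive_tool --series '[[[0,0,-0.0012],[0,0,0],0.4],[[0,0,-0.0012],[0,0,0],0.4],[[0.001,0,-0.0012],[0,0,0],0.4],[[0.002,0,-0.0012],[0,0,0],0.4],[[0.002,0,-0.0012],[0,0,0],0.4]]'

```text
time_s: 12.05
eef_pos: [0.5945, -0.1498, 0.1836]
ee_rot: [[0.998, -0.055, 0.0], [-0.055, -0.998, -0.0], [0.0, 0.0, -1.0]]
contact_force: [0.7, -0.1, -1.4]
grip_width: 0.0487
gripper_force: 62.5
```

>>> drive_tool --series '[[[0.001,0,0],[0,0,0],0.4],[[0.001,0,0],[0,0,0],0.4]]'

```text
time_s: 12.25
eef_pos: [0.5954, -0.1498, 0.1836]
ee_rot: [[0.998, -0.055, 0.0], [-0.055, -0.998, -0.0], [0.0, 0.0, -1.0]]
contact_force: [0.3, 0.2, -2.4]
grip_width: 0.0489
gripper_force: 62.5
```

There is no resistance beyond the tip's position, so the head is entering the opening. I continue gently.

>>> drive_tool --series '[[[0.001,0,0],[0,0,0],0.4],[[0.002,0,0],[0,0,0],0.4],[[0.002,0,0],[0,0,0],0.4]]'

```text
time_s: 12.55
eef_pos: [0.5975, -0.1499, 0.1836]
ee_rot: [[0.998, -0.055, 0.0], [-0.055, -0.998, -0.0], [0.0, 0.0, -1.0]]
contact_force: [0.1, 0.8, -3.0]
grip_width: 0.049
gripper_force: 62.5
```

>>> drive_tool --series '[[[0.001,0,0],[0,0,0],0.4],[[0.0015,0,0],[0,0,0],0.4],[[0.0015,0,0],[0,0,0],0.4]]'

```text
time_s: 12.85
eef_pos: [0.5989, -0.15, 0.1836]
ee_rot: [[0.998, -0.055, 0.0], [-0.055, -0.998, -0.0], [0.0, 0.0, -1.0]]
contact_force: [0.6, 0.5, -1.9]
grip_width: 0.0489
gripper_force: 62.5
```

>>> drive_tool --series '[[[0.001,0,0],[0,0,0],0.4],[[0.002,0,0],[0,0,0],0.4],[[0.003,0,0],[0,0,0],0.4],[[0.003,0,0],[0,0,0],0.4]]'

```text
time_s: 13.25
eef_pos: [0.602, -0.1502, 0.1836]
ee_rot: [[0.998, -0.055, 0.0], [-0.055, -0.998, -0.0], [0.0, 0.0, -1.0]]
contact_force: [0.8, 0.7, -1.8]
grip_width: 0.0491
gripper_force: 62.5
```

>>> drive_tool --series '[[[0.001,0,0],[0,0,0],0.4],[[0.002,0,0],[0,0,0],0.4],[[0.0035,0,0],[0,0,0],0.4],[[0.0035,0,0],[0,0,0],0.4]]'

```text
time_s: 13.65
eef_pos: [0.6055, -0.1504, 0.1836]
ee_rot: [[0.998, -0.055, 0.0], [-0.055, -0.998, -0.0], [0.0, 0.0, -1.0]]
contact_force: [-0.5, 0.2, -2.1]
grip_width: 0.0488
gripper_force: 62.5
```

The plate has passed the head onto the neck without contact. Now I lower it. The stud should carry it after about 13.7 mm.

>>> drive_tool --series '[[[0,0,0.001],[0,0,0],0.4],[[0,0,0.002],[0,0,0],0.4],[[0,0,0.003],[0,0,0],0.4],[[0,0,0.004],[0,0,0],0.4],[[0,0,0.004],[0,0,0],0.4]]'

```text
time_s: 14.15
eef_pos: [0.6052, -0.1503, 0.1794]
ee_rot: [[0.998, -0.055, -0.0], [-0.055, -0.998, 0.0], [-0.0, -0.0, -1.0]]
contact_force: [0.2, -0.3, -2.5]
grip_width: 0.0488
gripper_force: 62.5
```

>>> drive_tool --series '[[[0,0,0.001],[0,0,0],0.4],[[0,0,0.0015],[0,0,0],0.4],[[0,0,0.0015],[0,0,0],0.4]]'

```text
time_s: 14.45
eef_pos: [0.6053, -0.1503, 0.178]
ee_rot: [[0.998, -0.055, -0.0], [-0.055, -0.998, 0.0], [-0.0, -0.0, -1.0]]
contact_force: [-1.6, 0.2, -1.7]
grip_width: 0.0487
gripper_force: 62.5
```

>>> drive_tool --series '[[[0,0,0.001],[0,0,0],0.4],[[0,0,0.001],[0,0,0],0.4]]'

```text
time_s: 14.65
eef_pos: [0.6052, -0.1503, 0.177]
ee_rot: [[0.998, -0.055, -0.0], [-0.055, -0.998, 0.0], [-0.0, -0.0, -1.0]]
contact_force: [-0.2, 0.4, -1.4]
grip_width: 0.0491
gripper_force: 62.5
```

>>> drive_tool --series '[[[0,0,0.001],[0,0,0],0.4],[[0,0,0.001],[0,0,0],0.4]]'

```text
time_s: 14.85
eef_pos: [0.6052, -0.1503, 0.1759]
ee_rot: [[0.998, -0.055, -0.0], [-0.055, -0.998, 0.0], [-0.0, -0.0, -1.0]]
contact_force: [-0.4, -0.0, -1.7]
grip_width: 0.0489
gripper_force: 62.5
```

7.7 mm down and still free. I go on toward the expected contact at z of about 0.170.

>>> drive_tool --series '[[[0,0,0.001],[0,0,0],0.4],[[0,0,0.002],[0,0,0],0.4],[[0,0,0.002],[0,0,0],0.4]]'

```text
time_s: 15.15
eef_pos: [0.6052, -0.1503, 0.1739]
ee_rot: [[0.998, -0.055, -0.0], [-0.055, -0.998, 0.0], [-0.0, -0.0, -1.0]]
contact_force: [0.2, -0.3, -1.9]
grip_width: 0.0487
gripper_force: 62.5
```

>>> drive_tool --series '[[[0,0,0.001],[0,0,0],0.4],[[0,0,0.002],[0,0,0],0.4],[[0,0,0.002],[0,0,0],0.4]]'

```text
time_s: 15.45
eef_pos: [0.6052, -0.1503, 0.1719]
ee_rot: [[0.998, -0.055, -0.0], [-0.055, -0.998, 0.0], [-0.0, -0.0, -1.0]]
contact_force: [0.1, -0.1, -2.8]
grip_width: 0.0488
gripper_force: 62.5
```

>>> drive_tool --series '[[[0,0,0.001],[0,0,0],0.4],[[0,0,0.001],[0,0,0],0.4]]'

```text
time_s: 15.65
eef_pos: [0.6053, -0.1503, 0.1709]
ee_rot: [[0.998, -0.055, -0.0], [-0.055, -0.998, 0.0], [-0.0, -0.0, -1.0]]
contact_force: [0.9, -0.1, -2.2]
grip_width: 0.049
gripper_force: 62.5
```

>>> drive_tool --series '[[[0,0,0.0007],[0,0,0],0.4],[[0,0,0.0007],[0,0,0],0.4]]'

```text
time_s: 15.85
eef_pos: [0.6053, -0.1504, 0.1703]
ee_rot: [[0.998, -0.055, -0.0], [-0.055, -0.998, 0.0], [-0.0, -0.0, -1.0]]
contact_force: [-0.0, -0.6, -2.5]
grip_width: 0.0489
gripper_force: 62.5
```

>>> drive_tool --series '[[[0,0,0.0005],[0,0,0],0.4],[[0,0,0.0005],[0,0,0],0.4]]'

```text
time_s: 16.05
eef_pos: [0.6053, -0.1504, 0.1698]
ee_rot: [[0.998, -0.055, -0.0], [-0.055, -0.998, 0.0], [-0.0, -0.0, -1.0]]
contact_force: [0.5, -0.1, -2.1]
grip_width: 0.0488
gripper_force: 62.5
```

>>> drive_tool --series '[[[0,0,0.0005],[0,0,0],0.4],[[0,0,0.0005],[0,0,0],0.4]]'

```text
time_s: 16.25
eef_pos: [0.6054, -0.1504, 0.1695]
ee_rot: [[0.998, -0.055, 0.0], [-0.055, -0.998, -0.0], [0.0, 0.0, -1.0]]
contact_force: [-0.3, -0.2, 0.5]
grip_width: 0.0485
gripper_force: 62.6
```

>>> drive_tool --series '[[[0,0,0.0005],[0,0,0],0.4],[[0,0,0.0005],[0,0,0],0.4]]'

```text
time_s: 16.45
eef_pos: [0.6054, -0.1504, 0.1692]
ee_rot: [[0.998, -0.055, 0.0], [-0.055, -0.998, -0.0], [0.0, 0.0, -1.0]]
contact_force: [-1.5, -0.4, 4.9]
grip_width: 0.0489
gripper_force: 63.0
```

The stud carries the gauge (about 7 N, 13.9 mm below the entry height, as expected). I ease the load slightly, then open slowly.

>>> drive_tool --series '[[[0,0,-0.0003],[0,0,0],0.4],[[0,0,-0.0003],[0,0,0],0.4]]'

```text
time_s: 16.65
eef_pos: [0.6054, -0.1504, 0.1693]
ee_rot: [[0.998, -0.055, 0.0], [-0.055, -0.998, -0.0], [0.0, 0.0, -1.0]]
contact_force: [-0.6, 0.2, 3.2]
grip_width: 0.0492
gripper_force: 63.0
```

>>> drive_tool --series '[[[0,0,0],[0,0,0],0.56],[[0,0,0],[0,0,0],0.58],[[0,0,0],[0,0,0],0.6],[[0,0,0],[0,0,0],0.62],[[0,0,0],[0,0,0],0.65],[[0,0,0],[0,0,0],0.69],[[0,0,0],[0,0,0],0.73],[[0,0,0],[0,0,0],0.73],[[0,0,0],[0,0,0],0.73],[[0,0,0],[0,0,0],0.73]]'

```text
time_s: 17.65
eef_pos: [0.6053, -0.1504, 0.1692]
ee_rot: [[0.998, -0.055, 0.0], [-0.055, -0.998, -0.0], [0.0, 0.0, -1.0]]
contact_force: [0.6, 0.8, -0.3]
grip_width: 0.0623
gripper_force: 0.0
```

Run:
```python
from h import *
np.set_printoptions(precision=4,suppress=True)
s=snap('wrist','w6');a=snap('scene','s6'); T=arm.get_state();print(T['eef_pos'],T['contact_force'],T['grip_width'])
w=cv2.resize(s['frame'][60:360,200:440,::-1],(480,600)); c=cv2.resize(a['frame'][175:265,340:430,::-1],(300,300),interpolation=cv2.INTER_CUBIC)
cv2.imwrite('pics/c6.png',np.hstack([w,np.vstack([c,np.zeros_like(c)])]))
```

```text
[ 0.6053 -0.1504  0.1692] [0.3956 1.3265 0.7123] 0.06273640601635343
```

View pics/c6.png

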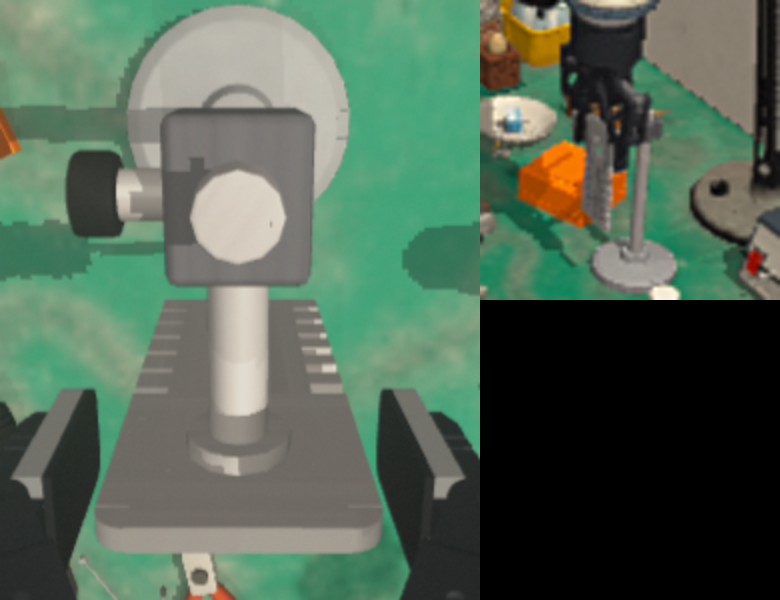

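The gauge hangs on the neck in front of the shoulder (crop (238,455)), plumb, with both fingers clear. I lift the gripper straight up.

>>> drive_tool --series '[[[0,0,-0.003],[0,0,0],0.74],[[0,0,-0.01],[0,0,0],0.74],[[0,0,-0.02],[0,0,0],0.74],[[0,0,-0.035],[0,0,0],0.74],[[0,0,-0.055],[0,0,0],0.74],[[0,0,-0.08],[0,0,0],0.74],[[0,0,-0.1],[0,0,0],0.74],[[0,0,-0.12],[0,0,0],0.74],[[0,0,-0.12],[0,0,0],0.74],[[0,0,-0.12],[0,0,0],0.74],[[0,0,-0.12],[0,0,0],0.74],[[0,0,-0.12],[0,0,0],0.74]]'

```text
time_s: 18.95
eef_pos: [0.605, -0.1502, 0.2884]
ee_rot: [[0.998, -0.055, -0.001], [-0.055, -0.998, 0.0], [-0.001, -0.0, -1.0]]
contact_force: [-0.3, -0.3, -0.1]
grip_width: 0.0637
gripper_force: 0.0
```

>>> drive_tool --series '[[[0,0,0],[0,0,0],0.74],[[0,0,0],[0,0,0],0.74],[[0,0,0],[0,0,0],0.74],[[0,0,0],[0,0,0],0.74],[[0,0,0],[0,0,0],0.74],[[0,0,0],[0,0,0],0.74],[[0,0,0],[0,0,0],0.74],[[0,0,0],[0,0,0],0.74]]'

```text
time_s: 19.75
eef_pos: [0.6053, -0.1503, 0.2892]
ee_rot: [[0.998, -0.055, -0.0], [-0.055, -0.998, 0.0], [-0.0, -0.0, -1.0]]
contact_force: [0.4, 1.4, 0.2]
grip_width: 0.0635
gripper_force: 0.0
```

Run:
```python
from h import *
import time
f=[snap('wrist','w7'),snap('wrist','w8')]
d=np.abs(f[0]['frame'].astype(int)-f[1]['frame']).max(2); print('moving px',(d>25).sum())
s=f[1]; hang=np.array([.6063,-.1504,.2013]) # expected top mid of plate
u=proj(s,hang); print(u, s['frame'][int(u[1])-3:int(u[1])+4:3,int(u[0])-60:int(u[0])+61:20].tolist())
```

```text
moving px 2
[318.80079836 213.01606021] [[[73, 154, 115], [128, 151, 124], [190, 181, 169], [198, 190, 176], [198, 190, 177], [97, 150, 116], [97, 145, 113]], [[78, 156, 117], [116, 149, 120], [206, 197, 183], [214, 205, 190], [215, 207, 192], [98, 146, 115], [103, 156, 120]], [[75, 156, 117], [103, 151, 117], [188, 186, 168], [203, 194, 181], [192, 192, 175], [100, 147, 114], [106, 159, 122]]]
```

The gauge is in the expected place and still, and the gripper is clear. I hand the job in.

```bash
python3 -c "
from workcell import arm
print(arm.job_done())"
```

```text
the job is handed in; nothing more can be done
None
```

The gauge hangs by its keyhole on the stud's neck, marked face outward, released and still, with the gripper clear; I handed the job in at about 20 s, and no verdict came back.

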